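# Turn the strip-down row round onto the build rack

### The job

The four gearbox parts lie in their trays in the order in which they came off. Move them to the empty build rack, one flat and upright in each pocket, in the reverse order: the part nearest the robot in the trays goes into the rack pocket farthest from the robot, and so on, until the farthest one lies in the nearest pocket. Set each part down gently, do not drop any, and leave the oil bottle between the rows standing where it is.

Things in the scene. Friction and masses are not known exactly. Their poses are not given: they have to be found in the camera images.
- gear: Small steel spur gear, teeth round its rim, flat on its side: outside diameter 49 mm (the fingers close on 47 to 49 mm), height 28 mm, dark centre hole. About 0.25 kg. Solid. Starts upright in tray_gear. Origin: centre of its underside; z is up along its axis; its turn about z means nothing.
- piston: Plain aluminium piston, round, 44 mm in diameter and 42 mm tall, two black seal rings round it near the top, a shallow dark recess on top. About 0.15 kg. Solid. Starts upright in tray_piston. Origin: centre of its underside; z is up along its axis; its turn about z means nothing.
- hub: Steel flanged hub standing on its flange: flange 48 mm in diameter and 12 mm thick, and on it a round neck 30 mm in diameter up to a total height of 54 mm (grip the neck). About 0.3 kg. Solid. Starts upright in tray_hub. Origin: centre of its underside; z is up along its axis; its turn about z means nothing.
- bearing: Steel ball bearing lying flat: 50 mm in diameter, 24 mm high, brass-coloured balls in a dark ring on top. About 0.25 kg. Solid. Starts upright in tray_bearing. Origin: centre of its underside; z is up along its axis; its turn about z means nothing.
- tray_gear: Low grey square tray that holds the gear at the start; one of four equal trays in a row, 78 mm apart, fixed on a dark plate 324 x 84 mm. Outside 76 x 76 mm, walls 4 mm thick, 10 mm high; inner floor 4 mm above the origin. Origin: centre of its underside, 8 mm above the bench. x points along the row, away from the robot (within 0.35 rad), y across.
- tray_piston: Low grey square tray that holds the piston at the start; one of four equal trays in a row, 78 mm apart, fixed on a dark plate 324 x 84 mm. Outside 76 x 76 mm, walls 4 mm thick, 10 mm high; inner floor 4 mm above the origin. Origin: centre of its underside, 8 mm above the bench. x points along the row, away from the robot (within 0.35 rad), y across.
- tray_hub: Low grey square tray that holds the hub at the start; one of four equal trays in a row, 78 mm apart, fixed on a dark plate 324 x 84 mm. Outside 76 x 76 mm, walls 4 mm thick, 10 mm high; inner floor 4 mm above the origin. Origin: centre of its underside, 8 mm above the bench. x points along the row, away from the robot (within 0.35 rad), y across.
- tray_bearing: Low grey square tray that holds the bearing at the start; one of four equal trays in a row, 78 mm apart, fixed on a dark plate 324 x 84 mm. Outside 76 x 76 mm, walls 4 mm thick, 10 mm high; inner floor 4 mm above the origin. Origin: centre of its underside, 8 mm above the bench. x points along the row, away from the robot (within 0.35 rad), y across.
- rack: Empty one-piece rack, dark steel with bright aluminium ridges, fixed on the bench, across the bottle from the trays: 324 (x) by 84 mm (y), four pockets in a row along x. Origin: centre of its underside, on the bench; x points away from the robot (within 0.35 rad). Pocket centres at x = -117, -39, 39, 117 mm, y = 0; inside 72 (x) by 68 mm (y); floor at z = 14 mm, ridges round them up to z = 20 mm.
- oil_bottle: Grey round oil bottle with a black cap and a paper label, standing loose between the two rows: 52 mm in diameter, 120 mm tall, about 0.3 kg. To be left standing where it is. Origin: centre of its underside; z up.
There are look-alikes about, which are no part of the job. Leave any pink look-alike of the bearing alone. What is shaped like the piston but brown is not meant.

How it is judged (in metres and radians):
At the end, for the whole second after the job is handed in: Each part lies released, still and upright (0.12 rad) in a rack pocket of its own, within 16 mm of its centre along and across, underside within 4 mm of its floor; their near-to-far order is the reverse of that of their trays; the oil bottle stands (0.1 rad) ((x of gear in the frame of rack between -0.133 and -0.101 m or x of gear in the frame of rack between -0.055 and -0.023 m or x of gear in the frame of rack between 0.023 and 0.055 m or x of gear in the frame of rack between 0.101 and 0.133 m) and y of gear in the frame of rack between -0.016 and 0.016 m and z of gear in the frame of rack between 0.01 and 0.018 m and angle between each of gear, piston, hub, bearing's own z axis and vertical below 0.12 rad and linear speed of each of gear, piston, hub, bearing below 0.02 m/s and angular speed of each of gear, piston, hub, bearing below 0.2 rad/s and (x of piston in the frame of rack between -0.133 and -0.101 m or x of piston in the frame of rack between -0.055 and -0.023 m or x of piston in the frame of rack between 0.023 and 0.055 m or x of piston in the frame of rack between 0.101 and 0.133 m) and y of piston in the frame of rack between -0.016 and 0.016 m and z of piston in the frame of rack between 0.01 and 0.018 m and (x of hub in the frame of rack between -0.133 and -0.101 m or x of hub in the frame of rack between -0.055 and -0.023 m or x of hub in the frame of rack between 0.023 and 0.055 m or x of hub in the frame of rack between 0.101 and 0.133 m) and y of hub in the frame of rack between -0.016 and 0.016 m and z of hub in the frame of rack between 0.01 and 0.018 m and (x of bearing in the frame of rack between -0.133 and -0.101 m or x of bearing in the frame of rack between -0.055 and -0.023 m or x of bearing in the frame of rack between 0.023 and 0.055 m or x of bearing in the frame of rack between 0.101 and 0.133 m) and y of bearing in the frame of rack between -0.016 and 0.016 m and z of bearing in the frame of rack between 0.01 and 0.018 m and ((x of tray_piston in the frame of tray_gear above 0 m and x of piston in the frame of rack below -0.078 m and x of gear in the frame of rack above -0.078 m) or (x of tray_piston in the frame of tray_gear above 0 m and x of piston in the frame of rack below 0 m and x of gear in the frame of rack above 0 m) or (x of tray_piston in the frame of tray_gear above 0 m and x of piston in the frame of rack below 0.078 m and x of gear in the frame of rack above 0.078 m) or (x of tray_piston in the frame of tray_gear below 0 m and x of gear in the frame of rack below -0.078 m and x of piston in the frame of rack above -0.078 m) or (x of tray_piston in the frame of tray_gear below 0 m and x of gear in the frame of rack below 0 m and x of piston in the frame of rack above 0 m) or (x of tray_piston in the frame of tray_gear below 0 m and x of gear in the frame of rack below 0.078 m and x of piston in the frame of rack above 0.078 m)) and ((x of tray_hub in the frame of tray_gear above 0 m and x of hub in the frame of rack below -0.078 m and x of gear in the frame of rack above -0.078 m) or (x of tray_hub in the frame of tray_gear above 0 m and x of hub in the frame of rack below 0 m and x of gear in the frame of rack above 0 m) or (x of tray_hub in the frame of tray_gear above 0 m and x of hub in the frame of rack below 0.078 m and x of gear in the frame of rack above 0.078 m) or (x of tray_hub in the frame of tray_gear below 0 m and x of gear in the frame of rack below -0.078 m and x of hub in the frame of rack above -0.078 m) or (x of tray_hub in the frame of tray_gear below 0 m and x of gear in the frame of rack below 0 m and x of hub in the frame of rack above 0 m) or (x of tray_hub in the frame of tray_gear below 0 m and x of gear in the frame of rack below 0.078 m and x of hub in the frame of rack above 0.078 m)) and ((x of tray_hub in the frame of tray_piston above 0 m and x of hub in the frame of rack below -0.078 m and x of piston in the frame of rack above -0.078 m) or (x of tray_hub in the frame of tray_piston above 0 m and x of hub in the frame of rack below 0 m and x of piston in the frame of rack above 0 m) or (x of tray_hub in the frame of tray_piston above 0 m and x of hub in the frame of rack below 0.078 m and x of piston in the frame of rack above 0.078 m) or (x of tray_hub in the frame of tray_piston below 0 m and x of piston in the frame of rack below -0.078 m and x of hub in the frame of rack above -0.078 m) or (x of tray_hub in the frame of tray_piston below 0 m and x of piston in the frame of rack below 0 m and x of hub in the frame of rack above 0 m) or (x of tray_hub in the frame of tray_piston below 0 m and x of piston in the frame of rack below 0.078 m and x of hub in the frame of rack above 0.078 m)) and ((x of tray_bearing in the frame of tray_gear above 0 m and x of bearing in the frame of rack below -0.078 m and x of gear in the frame of rack above -0.078 m) or (x of tray_bearing in the frame of tray_gear above 0 m and x of bearing in the frame of rack below 0 m and x of gear in the frame of rack above 0 m) or (x of tray_bearing in the frame of tray_gear above 0 m and x of bearing in the frame of rack below 0.078 m and x of gear in the frame of rack above 0.078 m) or (x of tray_bearing in the frame of tray_gear below 0 m and x of gear in the frame of rack below -0.078 m and x of bearing in the frame of rack above -0.078 m) or (x of tray_bearing in the frame of tray_gear below 0 m and x of gear in the frame of rack below 0 m and x of bearing in the frame of rack above 0 m) or (x of tray_bearing in the frame of tray_gear below 0 m and x of gear in the frame of rack below 0.078 m and x of bearing in the frame of rack above 0.078 m)) and ((x of tray_bearing in the frame of tray_piston above 0 m and x of bearing in the frame of rack below -0.078 m and x of piston in the frame of rack above -0.078 m) or (x of tray_bearing in the frame of tray_piston above 0 m and x of bearing in the frame of rack below 0 m and x of piston in the frame of rack above 0 m) or (x of tray_bearing in the frame of tray_piston above 0 m and x of bearing in the frame of rack below 0.078 m and x of piston in the frame of rack above 0.078 m) or (x of tray_bearing in the frame of tray_piston below 0 m and x of piston in the frame of rack below -0.078 m and x of bearing in the frame of rack above -0.078 m) or (x of tray_bearing in the frame of tray_piston below 0 m and x of piston in the frame of rack below 0 m and x of bearing in the frame of rack above 0 m) or (x of tray_bearing in the frame of tray_piston below 0 m and x of piston in the frame of rack below 0.078 m and x of bearing in the frame of rack above 0.078 m)) and ((x of tray_bearing in the frame of tray_hub above 0 m and x of bearing in the frame of rack below -0.078 m and x of hub in the frame of rack above -0.078 m) or (x of tray_bearing in the frame of tray_hub above 0 m and x of bearing in the frame of rack below 0 m and x of hub in the frame of rack above 0 m) or (x of tray_bearing in the frame of tray_hub above 0 m and x of bearing in the frame of rack below 0.078 m and x of hub in the frame of rack above 0.078 m) or (x of tray_bearing in the frame of tray_hub below 0 m and x of hub in the frame of rack below -0.078 m and x of bearing in the frame of rack above -0.078 m) or (x of tray_bearing in the frame of tray_hub below 0 m and x of hub in the frame of rack below 0 m and x of bearing in the frame of rack above 0 m) or (x of tray_bearing in the frame of tray_hub below 0 m and x of hub in the frame of rack below 0.078 m and x of bearing in the frame of rack above 0.078 m)) and angle between oil_bottle's own z axis and vertical below 0.1 rad); the robot touches nothing.
It fails at once if the gear is dropped or thrown (moves faster than 0.6 m/s with no finger on it: a fall of about 18 mm) (linear speed of gear above 0.6 m/s and contact force between the fingers and gear below 0.1 N).
It fails at once if the piston is dropped or thrown (moves faster than 0.6 m/s with no finger on it: a fall of about 18 mm) (linear speed of piston above 0.6 m/s and contact force between the fingers and piston below 0.1 N).
It fails at once if the hub is dropped or thrown (moves faster than 0.6 m/s with no finger on it: a fall of about 18 mm) (linear speed of hub above 0.6 m/s and contact force between the fingers and hub below 0.1 N).
It fails at once if the bearing is dropped or thrown (moves faster than 0.6 m/s with no finger on it: a fall of about 18 mm) (linear speed of bearing above 0.6 m/s and contact force between the fingers and bearing below 0.1 N).
It fails at once if the oil bottle is tipped by more than 0.3 rad or pushed more than 30 mm (angle between oil_bottle's own z axis and vertical above 0.3 rad or distance of oil_bottle from where it was at the start of the episode above 0.03 m).
It also fails if it takes over 120 s, if anything falls off the work surface, if the arm or the gripper's body presses on something with over 40 N, if the wrist force passes 120 N, or if a joint passes its speed limit or range.

### The arm

A 6-joint arm with a two-finger parallel gripper is mounted at the origin on the work surface. World frame = base frame: x ahead of the robot, y to its left, z up, the work surface at z = 0. Lengths are in mm, angles in degrees, forces in N, time in s.
With the tool pointing down it reaches from about 300 to 850 mm from the base axis. Payload 4.2 kg.
Tool frame: the origin (TCP) lies midway between the tips of the shut fingers; the grasp point (between the pads) lies 19 mm behind it; z points along the fingers, y is the line along which they close (so a half turn about z gives the same grasp; the last joint's range is limited). The gripper opens to 91 mm and grips with 3 to 60 N. Pads are 32 mm wide; open, the fingers measure 118 mm over their backs; the gripper's body (76 mm by 178 mm) begins 60 mm behind the grasp point.
Start: joints at [-77.865, 18.312, 89.639, -0, 72.044, -1.146], TCP at [132.097, -559.639, 191.376] pointing down, gripper open.
Joint ranges: [-177.97, 177.97], [-48.28, 115.42], [12.27, 149.76], [-77.06, 257.06], [2.81, 150.46], [-146.56, 146.56]. Speed limits (degrees/s): [147.25, 147.25, 180, 180, 180, 180].

### API

Orientations are given as [roll, pitch, yaw] about the fixed x, y, z axes, in that order (R = Rz(yaw) Ry(pitch) Rx(roll)).
In Python, from workcell import env gives the robot as it stands.
- The arm moves only by the shell command python3 -m jog 'ROWS' [FORCE]. ROWS is a JSON object of lists of equal length, an entry for each row: "jaw": the finger opening in mm, from 0 to 91.2; "slide": the shift along the tool's x, y, z in units of 30 mm (1.0 is 30 mm), a list of three; "spin": the turn about the tool's z in units of 8 degrees (1.0 is 8 degrees). In form: {"jaw": [jaw, ...], "slide": [[dx, dy, dz], ...], "spin": [spin, ...]}. A call has 1 to 10 rows; each row shifts and turns the commanded pose from where the row before left it, along the tool's axes as they then stand; what a row does not reach is not made up. A row lasts 1/10 s, in which the tool goes at most 50 mm and 8.59 degrees, less where a joint would pass 70% of its speed; a pose out of reach is approached as far as the arm can. A call is refused whole if a number of a shift passes 1 or a number of a turn 1, either way. A call with a gripper value outside its range is refused whole. The fingers move at their own pace and stop on an object; FORCE is the grip in N (left out, the last holds). Time passes only in rows, so rows that do not move let the fingers close. It gives the time, the measured TCP pose, the force, the opening and the grip force at its end, in the units of the state.
- env.state(): the state, without advancing time (a new reading comes with each control period).
- env.grab_frame(name): name is "side" or "top"; returns the picture (420x560x3 uint8, red, green, blue); there is no depth.
- env.camera_model(name): a dict with "fx", "fy", "cx", "cy" (pixels), "D" ([k1, k2, p1, p2, k3] as OpenCV has them; the pictures are not rectified), "camera_from_world" (4x4, takes a point from world to camera coordinates). Camera axes: x right, y up, looking along -z (the intrinsics and any distortion apply to the point x, -y, -z); pixel columns grow to the right and rows downward; lengths in mm; the calibration is good to about 2 mm. A picture is of the moment at which its call begins. camera_model takes no time and is no camera call.
- env.job_done(): hands the job in; it is judged then, once.
The state is a dict: "time_s": time; "qpos": joint angles; "qvel": joint speeds; "effort": joint torques, N m; "ee_pos": TCP position; "ee_rot": TCP orientation; "force": force on the tool from outside, world axes, zero at the start; "torque": the same for the moment, N m; "gripper_width": finger opening in mm; "gripper_force": force on a finger pad.
Only numpy, scipy, OpenCV 4.12 (cv2) and the standard library are available. Lean on these libraries where they do the work, as an engineer would, in place of code of your own. Each camera call takes 0.05 s, during which the arm holds its last target. There are 200 camera calls.

## Working session

There is one attempt and no reset: what is moved stays moved. The work goes in short steps, Python scripts to look and compute and a shell command to move; the robot and the scene stay as the last step left them, time stands still between calls to the robot, and variables do not carry over. Pictures are saved under pics/ and viewed, at most 14 in all, crops included, and the job is handed in when it is done.

```bash
mkdir -p pics; ls; python3 - <<'E'
from workcell import env
import cv2
for n in("top","side"):
    cv2.imwrite(f"pics/{n}0.png",env.grab_frame(n)[:,:,::-1]); print(env.camera_model(n))
print(env.state())
E
```

```text
pics
{'fx': 455.2110888521889, 'fy': 455.2110888521889, 'cx': 288.0428474638173, 'cy': 208.15883886278513, 'D': array([-0.02707331,  0.        ,  0.        ,  0.        ,  0.        ]), 'camera_from_world': array([[ 4.25499079e-03, -9.99959181e-01, -7.97064843e-03,
        -6.08346082e+01],
       [ 9.97805143e-01,  3.71883168e-03,  6.61140448e-02,
        -5.27947557e+02],
       [-6.60817046e-02, -8.23446865e-03,  9.97780237e-01,
        -8.87331759e+02],
       [ 0.00000000e+00,  0.00000000e+00,  0.00000000e+00,
         1.00000000e+00]])}
{'fx': 436.63500308146274, 'fy': 436.63500308146274, 'cx': 278.84648631898824, 'cy': 210.46581706929197, 'D': array([-0.00388976,  0.        ,  0.        ,  0.        ,  0.        ]), 'camera_from_world': array([[ 8.96778957e-01, -4.42433419e-01,  6.33813034e-03,
        -5.08111390e+02],
       [ 2.44102281e-01,  5.06622506e-01,  8.26890387e-01,
        -1.63262158e+02],
       [-3.69054981e-01, -7.39990747e-01,  5.62327410e-01,
        -7.41953185e+02],
       [ 0.00000000e+00,  0.00000000e+00,  0.00000000e+00,
         1.00000000e+00]])}
{'time_s': 0.1, 'qpos': array([-7.78640537e+01,  1.83467455e+01,  8.96981299e+01, -1.50502356e-03,
        7.20439767e+01, -1.14576201e+00]), 'qvel': array([-0.01153403, -0.05650855, -0.11368692,  0.05577034, -0.00743038,
       -0.00092131]), 'effort': array([-6.53049437e-05, -4.13333023e+01, -2.32510650e+01,  7.28521426e-02,
        4.22268372e-02, -5.36359164e-05]), 'ee_pos': array([ 131.99295796, -559.15412438,  190.62545416]), 'ee_rot': array([-1.79911137e+02, -3.45972244e-04,  1.32821731e+01]), 'force': array([-0.50495822, -0.69797981,  0.05113581]), 'torque': array([-0.03516228, -0.03355605, -0.00460992]), 'gripper_force': 0.0, 'gripper_width': 91.36379039165284}
```

View pics/top0.png

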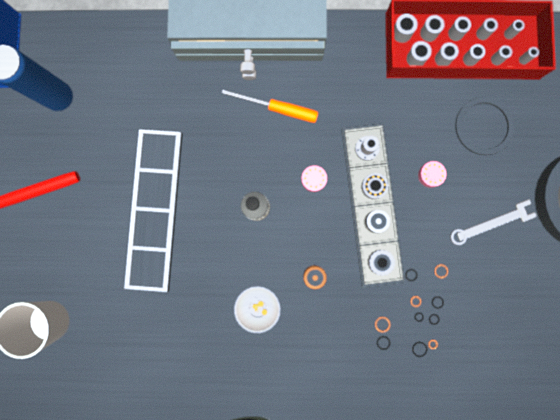

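View pics/side0.png

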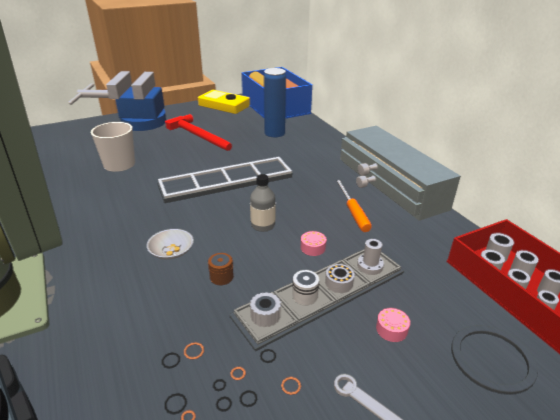

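The top view shows, near to far: gear (382,263), piston (378,222), bearing (375,186) and hub (368,147). The rack is at (153,210) and the bottle at (255,206). Possible mix-ups: for the bearing, the pink discs at (314,178) and (433,174); for the piston, the brown cylinder at (315,278), which the side view shows at (221,268). I choose the four parts in the grey trays and will check them in a crop.

```bash
cat > h.py <<'E'
from workcell import env
import cv2, numpy as np
def grab(n="top"): return env.grab_frame(n)[:,:,::-1].copy()
def _k(n):
    m=env.camera_model(n); K=np.array([[m["fx"],0,m["cx"]],[0,m["fy"],m["cy"]],[0,0,1]]); return m,K,np.array(m["D"])
def ray(uv,n="top"):
    m,K,D=_k(n); x,y=cv2.undistortPoints(np.array([[uv]],float),K,D)[0,0]
    T=np.array(m["camera_from_world"]); R=T[:3,:3]; return -R.T@T[:3,3], R.T@np.array([x,-y,-1.])
def onz(uv,z,n="top"):
    c,d=ray(uv,n); return c+d*(z-c[2])/d[2]
def pix(p,n="top"):
    m,K,D=_k(n); T=np.array(m["camera_from_world"]); q=T[:3,:3]@np.array(p,float)+T[:3,3]
    return cv2.projectPoints(np.array([[q[0],-q[1],-q[2]]]),np.zeros(3),np.zeros(3),K,D)[0][0,0]
E
python3 - <<'E'
from h import *
im=cv2.imread("pics/top0.png")
hsv=cv2.cvtColor(im,cv2.COLOR_BGR2HSV)
m=np.zeros(im.shape[:2],np.uint8); m[120:300,115:190]=(hsv[120:300,115:190,2]>150)*255
c=max(cv2.findContours(m,0,2)[0],key=cv2.contourArea)
w=np.array([onz(p,20)[:2] for p in c[:,0].astype(float)],np.float32); print("rack",cv2.minAreaRect(w))
m=np.zeros(im.shape[:2],np.uint8); s=(slice(115,295),slice(335,412)); m[s]=((hsv[s][...,1]<60)&(hsv[s][...,2]>120))*255
c=max(cv2.findContours(m,0,2)[0],key=cv2.contourArea)
w=np.array([onz(p,18)[:2] for p in c[:,0].astype(float)],np.float32); print("tray",cv2.minAreaRect(w))
a=cv2.resize(im[120:290,335:412],None,fx=3.4,fy=3.4,interpolation=2)
si=cv2.imread("pics/side0.png")[230:340,230:410]; b=cv2.resize(si,None,fx=2.9,fy=2.9,interpolation=2)
o=np.zeros((max(a.shape[0],b.shape[0]),a.shape[1]+b.shape[1],3),np.uint8); o[:a.shape[0],:a.shape[1]]=a;o[:b.shape[0],a.shape[1]:]=b
cv2.imwrite("pics/crop1.png",o);print(o.shape)
E
```

```text
rack ((524.9083862304688, 211.81549072265625), (88.07769012451172, 322.6563720703125), 86.185546875)
tray ((538.4337768554688, -228.47979736328125), (153.16183471679688, 357.9598083496094), 89.80763244628906)
(578, 784, 3)
```

View pics/crop1.png

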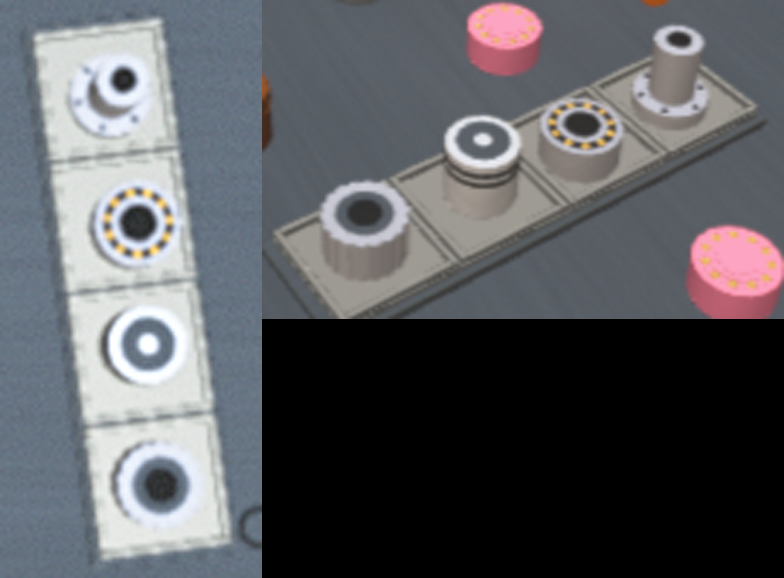

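The crop confirms, near to far: a toothed gear, a piston with two black rings, a bearing with brass balls and a flanged hub, all in grey trays. The pink discs are off to the side. Next, positions from both views.

```bash
cat >> h.py <<'E'
def tri(a,b):
    A=np.zeros((3,3));B=np.zeros(3)
    for c,d in(ray(a,"top"),ray(b,"side")):
        d=d/np.linalg.norm(d);P=np.eye(3)-np.outer(d,d);A+=P;B+=P@c
    return np.linalg.solve(A,B)
def need(x,y,z):
    s=env.state(); p=s["ee_pos"]; yaw=np.radians(s["ee_rot"][2]); R=np.array([[np.cos(yaw),np.sin(yaw),0],[np.sin(yaw),-np.cos(yaw),0],[0,0,-1]])
    return np.round(R.T@(np.array([x,y,z])-p)/30,2)
E
python3 - <<'E'
from h import *
for n,t,s,z in(("gear",(382.06,262.9),(265.5,303.4),40),("piston",(378.5,221.2),(305.9,278.3),54),("bearing",(375.6,185.3),(340,272.8),36),("hub",(371.5,143.2),(373.8,243.4),66)):
    print(n,onz(t,z).round(1),onz(s,z,"side").round(1),tri(t,s).round(1))
th=np.radians(-3.81)
for x in(-117,-39,39,117): print("pocket",round(524.9+x*np.cos(th),1),round(211.8+x*np.sin(th),1))
print("bottle cap",onz((252,204),120),env.camera_model("side")["cx"])
# tray corners via crop: far-left, far-right, near-left, near-right of outer wall
for p in((34,33),(162,18),(100,562),(231,543)): print(onz((335+p[0]/3.4,120+p[1]/3.4),18).round(1))
im=cv2.imread("pics/side0.png");m=np.zeros(im.shape[:2],np.uint8);m[150:205,150:300]=(cv2.cvtColor(im,6)[150:205,150:300]>150)*255
c=max(cv2.findContours(m,0,2)[0],key=cv2.contourArea)
print("rack side",cv2.minAreaRect(np.array([onz(p,20,"side")[:2] for p in c[:,0].astype(float)],np.float32)))
E
python3 -m jog '{"jaw":[91,91],"slide":[[0,0,0],[0,0,0]],"spin":[0.83,0.83]}' 30
```

```text
gear [ 421.9 -240.    40. ] [ 423.9 -240.5   40. ] [ 422.9 -240.4   40.2]
piston [ 501.5 -231.2   54. ] [ 502.6 -230.8   54. ] [ 501.9 -231.2   54.6]
bearing [ 572.3 -229.6   36. ] [ 573.2 -228.1   36. ] [ 572.2 -229.3   37.4]
hub [ 649.1 -217.    66. ] [ 650.2 -215.7   66. ] [ 648.9 -216.8   67.2]
pocket 408.2 219.6
pocket 486.0 214.4
pocket 563.8 209.2
pocket 641.6 204.0
bottle cap [528.492367     4.01368477 120.        ] 278.84648631898824
[ 686.5 -172.5   18. ]
[ 695.8 -248.2   18. ]
[ 376.9 -209.4   18. ]
[ 388.  -285.2   18. ]
rack side ((524.2900390625, 212.35093688964844), (87.79521179199219, 320.3919982910156), 86.3479995727539)
time_s: 0.3
ee_pos: [132.0, -559.3, 190.8]
ee_rot: [-179.9, 0.0, -0.3]
force: [-0.5, 0.4, -0.5]
gripper_width: 90.8
gripper_force: 0.0
```

```bash
python3 -m jog '{"jaw":[91,91,91,91,91,91,91,91,91,91],"slide":[[0.97,-1,0],[0.97,-1,0],[0.97,-1,0],[0.97,-1,0],[0.97,-1,0],[0.97,-1,0],[0.97,-1,0],[0.97,-1,0],[0.97,-1,0],[0.97,-1,0]],"spin":[0,0,0,0,0,0,0,0,0,0]}'
python3 -m jog '{"jaw":[91,91,91],"slide":[[0,-0.6,0],[0,0,0],[0,0,0]],"spin":[0,0,0]}'
python3 -c "
from h import *
print(need(422.5,-240.2,21))"
```

```text
time_s: 1.3
ee_pos: [423.8, -258.1, 191.1]
ee_rot: [-180.0, 0.0, -0.0]
force: [0.6, -1.0, -0.8]
gripper_width: 91.1
gripper_force: 0.0
time_s: 1.6
ee_pos: [422.9, -241.7, 191.2]
ee_rot: [180.0, 0.0, 0.1]
force: [-0.4, 0.7, 0.3]
gripper_width: 90.8
gripper_force: 0.0
[-0.01 -0.05  5.67]
```

```bash
python3 -m jog '{"jaw":[91,91,91,91,91,91,91,91,91],"slide":[[0,-0.05,0.8],[0,0,0.9],[0,0,0.9],[0,0,0.9],[0,0,0.8],[0,0,0.6],[0,0,0.5],[0,0,0.27],[0,0,0]],"spin":[0,0,0,0,0,0,0,0,0]}'
python3 -m jog '{"jaw":[60,50,42,40,40,40,40,40,40,40],"slide":[[0,0,0],[0,0,0],[0,0,0],[0,0,0],[0,0,0],[0,0,0],[0,0,0],[0,0,0],[0,0,0],[0,0,0]],"spin":[0,0,0,0,0,0,0,0,0,0]}' 40
```

```text
time_s: 2.5
ee_pos: [422.1, -240.7, 20.4]
ee_rot: [-180.0, 0.1, -0.1]
force: [-0.1, 0.0, -0.3]
gripper_width: 90.7
gripper_force: 0.0
time_s: 3.5
ee_pos: [423.1, -240.2, 21.2]
ee_rot: [180.0, 0.0, -0.0]
force: [-0.3, -0.3, -0.4]
gripper_width: 40.1
gripper_force: 0.0
```

The jaws closed to 40 mm without meeting anything, so I'm looking before going on.

```bash
python3 - <<'E'
from h import *
a=grab("top");b=grab("side")
o=np.hstack([cv2.resize(a[200:320,310:440],(390,360)),cv2.resize(b[240:360,200:330],(390,360))])
cv2.imwrite("pics/g1.png",o)
E
```

```text
(no output)
```

View pics/g1.png

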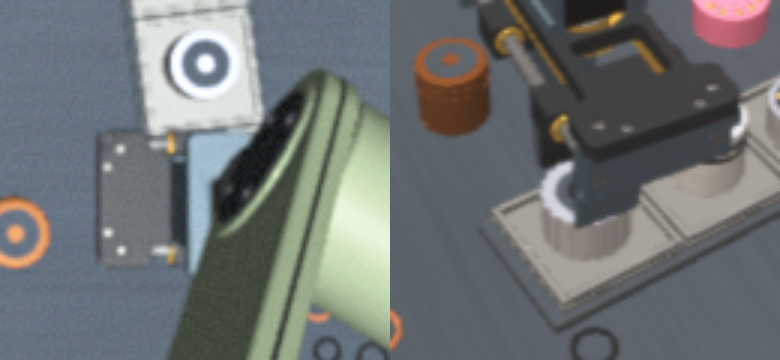

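```bash
python3 - <<'E'
from h import *
print(env.state()["qpos"].round(2), env.state()["ee_pos"].round(1), env.state()["time_s"])
a=grab("side")
for p in((343,266),(343,244),(343,288)): print(onz(p,100).round(1))
for x in(-16,16):
  for y in(-20,20):
    for z in (0,38):
      u=pix((422.5+x,-240.2+y,21+z),"side"); print(x,y,z,u.round(1)); cv2.circle(a,tuple(np.round(u).astype(int)),1,(0,255,0) if y<0 else (0,0,255),-1)
o=cv2.resize(a[220:340,200:360],(800,600),interpolation=2); cv2.imwrite("pics/g2.png",o)
E
```

```text
[-3.0930e+01  2.0850e+01  1.1439e+02 -1.0000e-02  4.4760e+01  5.9070e+01] [ 423.1 -240.1   21.2] 3.6
[ 419.3 -158.2  100. ]
[ 458.6 -158.3  100. ]
[ 380.3 -158.1  100. ]
-16 -20 0 [260.9 323.8]
-16 -20 38 [260.5 306.8]
-16 20 0 [250.8 306.8]
-16 20 38 [250.1 290. ]
16 -20 0 [279.1 317. ]
16 -20 38 [279.2 300.1]
16 20 0 [268.5 300.5]
16 20 38 [268.3 283.9]
```

View pics/g2.png

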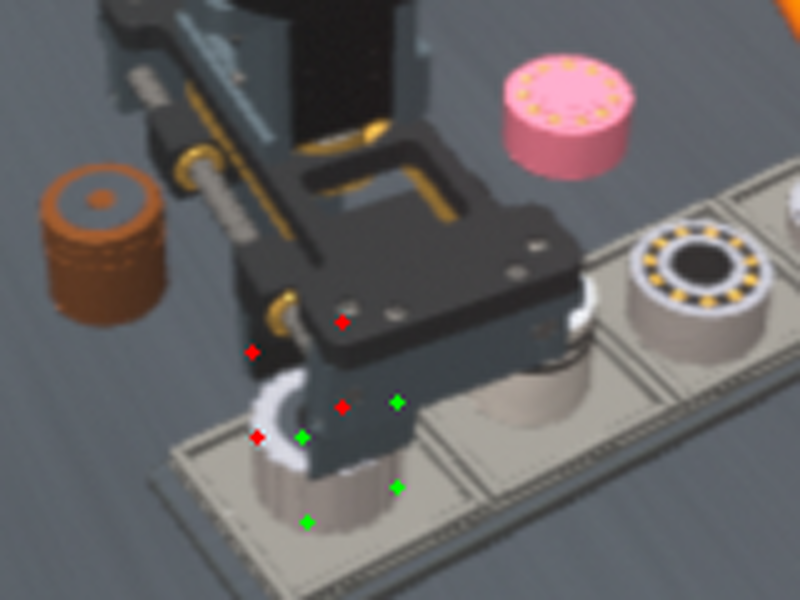

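The side crop puts the fingertips at about (312,470), roughly 9 camera pixels above where a TCP at z=21 projects. That places the real tips about 20 mm above the reported TCP, just over the gear. I'll open and lower in small steps beside the tray, watching force and image.

```bash
python3 -m jog '{"jaw":[91,91,91,91,91,91,91,91],"slide":[[0,0,0],[0,0,0],[0,0,0],[0,0,0],[0,0,0],[0,0,0.15],[0,0,0.15],[0,0,0]],"spin":[0,0,0,0,0,0,0,0]}'
python3 - <<'E'
from h import *
a=grab("side")
p=env.state()["ee_pos"];print(p)
for x in(-16,16):
  for y in (-45.5,):
    for z in (0,20):
      u=pix(p+[x,y,z],"side"); cv2.circle(a,tuple(np.round(u).astype(int)),1,(0,255,0) if z==0 else (0,0,255),-1)
o=cv2.resize(a[220:355,200:360],(711,600),interpolation=2); cv2.imwrite("pics/g3.png",o)
E
```

```text
time_s: 4.45
ee_pos: [422.5, -239.8, 11.4]
ee_rot: [-180.0, 0.1, 0.0]
force: [0.3, 0.1, -0.7]
gripper_width: 91.2
gripper_force: 0.0
[ 422.69361926 -239.91936177   11.737369  ]
```

View pics/g3.png

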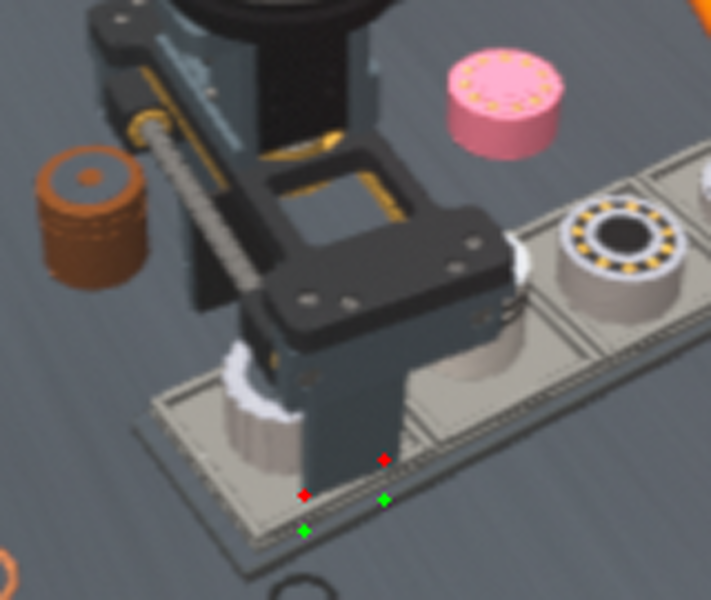

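```bash
python3 - <<'E'
from h import *
p=env.state()["ee_pos"]
for nm,u,ys in(("near",(303,495),(-59,-45.5)),("nearR",(402,458),(-59,-45.5)),("far",(195,311),(45.5,59))):
    c,d=ray((200+u[0]/4.444,220+u[1]/4.444),"side")
    for y in ys:
        q=c+d*(p[1]+y-c[1])/d[1]; print(nm,y,q.round(1)-p.round(1))
E
```

```text
near -59 [-21.4 -59.   35.2]
near -45.5 [-15.2 -45.5  17.7]
nearR -59 [ 15.6 -59.   34.8]
nearR -45.5 [ 23.  -45.5  17.2]
far 45.5 [-17.2  45.5  25. ]
far 59 [-12.2  59.   10.9]
```

```bash
python3 -m jog '{"jaw":[91,91,91,91],"slide":[[0,0,0.15],[0,0,0.15],[0,0,0.13],[0,0,0]],"spin":[0,0,0,0]}'
python3 - <<'E'
from h import *
a=grab("side"); cv2.imwrite("pics/g4.png",cv2.resize(a[220:355,200:360],(711,600),interpolation=2))
E
```

```text
time_s: 4.9
ee_pos: [422.6, -239.9, -1.3]
ee_rot: [-180.0, 0.1, 0.0]
force: [-0.1, 0.2, 0.1]
gripper_width: 91.2
gripper_force: 0.0
```

View pics/g4.png

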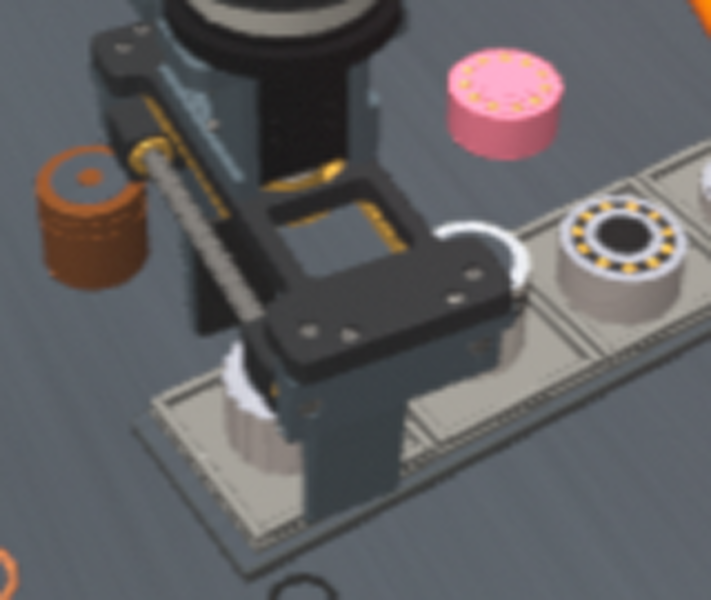

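The near fingertip is now at crop (303,520), over the tray edge. The TCP reads -1.3 with no contact force, so the offset of about 25 mm is real. Closing now.

```bash
python3 -m jog '{"jaw":[60,50,42,40,40,40,40,40,40,40],"slide":[[0,0,0],[0,0,0],[0,0,0],[0,0,0],[0,0,0],[0,0,0],[0,0,0],[0,0,0],[0,0,0],[0,0,0]],"spin":[0,0,0,0,0,0,0,0,0,0]}' 40
```

```text
time_s: 5.95
ee_pos: [423.1, -240.2, -0.6]
ee_rot: [180.0, -0.0, 0.0]
force: [-0.0, -0.8, 0.4]
gripper_width: 46.0
gripper_force: 40.0
```

```bash
python3 -m jog '{"jaw":[40,40,40,40,40,40,40,40,40],"slide":[[0,0,-0.2],[0,0,-0.5],[0,0,-0.8],[0,0,-0.8],[0,0,-0.8],[0,0,-0.8],[0,0,-0.8],[0,0,-0.5],[0,0,0]],"spin":[0,0,0,0,0,0,0,0,0]}'
python3 - <<'E'
from h import *
print(need(641.6,204,160)); o=np.hstack([grab("side")[130:330,180:360],grab("top")[130:330,300:480]])
cv2.imwrite("pics/g5.png",cv2.resize(o,(800,444)))
E
```

```text
time_s: 6.85
ee_pos: [424.1, -240.7, 157.4]
ee_rot: [179.9, -0.2, -0.0]
force: [0.0, -0.4, -2.9]
gripper_width: 46.0
gripper_force: 40.0
[  7.25 -14.82  -0.09]
```

View pics/g5.png

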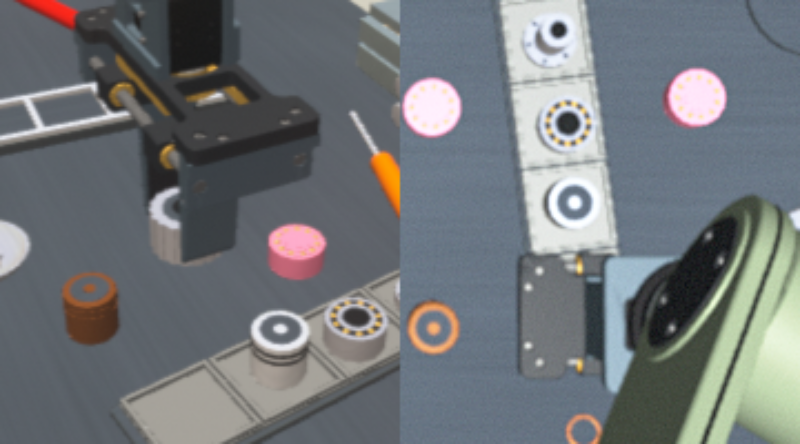

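The gear is held level (side crop (190,215)) and its tray is empty. Carrying it high over the bottle to the far pocket.

```bash
python3 -m jog '{"jaw":[40,40,40,40,40,40,40,40,40,40],"slide":[[0.2,-0.4,0],[0.35,-0.7,0],[0.48,-0.97,0],[0.48,-0.97,0],[0.48,-0.97,0],[0.48,-0.97,0],[0.48,-0.97,0],[0.48,-0.97,0],[0.48,-0.97,0],[0.48,-0.97,0]],"spin":[0,0,0,0,0,0,0,0,0,0]}'
python3 -m jog '{"jaw":[40,40,40,40,40,40,40,40,40,40],"slide":[[0.48,-0.97,0],[0.48,-0.97,0],[0.48,-0.97,0],[0.48,-0.97,0],[0.48,-0.97,0],[0.25,-0.7,0],[0.1,-0.4,0],[0,0,0],[0,0,0],[0,0,0]],"spin":[0,0,0,0,0,0,0,0,0,0]}'
python3 -c "
from h import *
print(need(641.6,204,1.5))"
```

```text
time_s: 7.95
ee_pos: [554.3, 28.0, 153.8]
ee_rot: [-180.0, 0.2, 0.0]
force: [1.1, 0.3, -2.8]
gripper_width: 46.0
gripper_force: 40.0
time_s: 8.95
ee_pos: [636.7, 203.0, 155.2]
ee_rot: [180.0, 0.0, -0.1]
force: [0.8, -0.2, -1.7]
gripper_width: 46.0
gripper_force: 40.0
[ 0.16 -0.03  5.12]
```

```bash
python3 -m jog '{"jaw":[40,40,40,40,40,40,40,40,40,40],"slide":[[0.16,-0.03,0.4],[0,0,0.8],[0,0,0.8],[0,0,0.8],[0,0,0.8],[0,0,0.5],[0,0,0.4],[0,0,0.25],[0,0,0.1],[0,0,0]],"spin":[0,0,0,0,0,0,0,0,0,0]}'
python3 - <<'E'
from h import *
print(need(641.6,204,1.5)); o=np.hstack([grab("side")[110:230,180:320],grab("top")[80:200,100:240]])
cv2.imwrite("pics/p1.png",cv2.resize(o,(800,343),interpolation=2))
E
```

```text
time_s: 9.95
ee_pos: [642.4, 205.1, 10.0]
ee_rot: [-180.0, -0.0, -0.0]
force: [-0.5, 0.5, -1.9]
gripper_width: 46.0
gripper_force: 40.0
[-0.03  0.04  0.28]
```

View pics/p1.png

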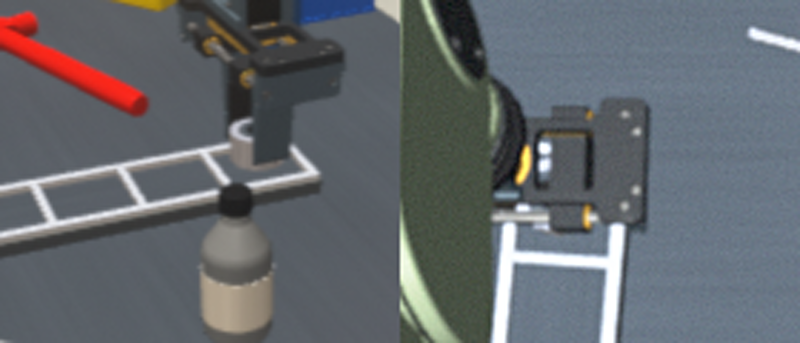

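The gear hangs centred in the far pocket (crop (245,150)). Lowering it in steps of about 1 mm.

```bash
for i in 1; do python3 -m jog '{"jaw":[40,40,40,40],"slide":[[-0.03,0.04,0.08],[0,0,0.08],[0,0,0.05],[0,0,0]],"spin":[0,0,0,0]}'; done
python3 -m jog '{"jaw":[40,40],"slide":[[0,0,0.05],[0,0,0]],"spin":[0,0]}'
```

```text
time_s: 10.45
ee_pos: [641.0, 203.8, 3.3]
ee_rot: [180.0, 0.0, -0.0]
force: [-0.4, 0.5, -3.6]
gripper_width: 46.1
gripper_force: 40.0
time_s: 10.65
ee_pos: [641.1, 203.8, 1.8]
ee_rot: [180.0, 0.0, 0.0]
force: [0.6, -0.4, -2.6]
gripper_width: 46.2
gripper_force: 40.0
```

```bash
python3 -m jog '{"jaw":[40,40],"slide":[[0,0,0.05],[0,0,0]],"spin":[0,0]}'
python3 -m jog '{"jaw":[40,40],"slide":[[0,0,0.03],[0,0,0]],"spin":[0,0]}'
```

```text
time_s: 10.85
ee_pos: [641.3, 203.9, 1.4]
ee_rot: [-180.0, -0.0, 0.0]
force: [-1.0, 0.3, 3.7]
gripper_width: 46.1
gripper_force: 40.0
time_s: 11.05
ee_pos: [641.4, 203.9, 1.4]
ee_rot: [-180.0, -0.1, 0.0]
force: [-2.8, -0.8, 7.9]
gripper_width: 45.8
gripper_force: 40.0
```

The gear touched at 1.4, exactly as predicted, so the offset is constant. Releasing, rising and returning for the piston.

```bash
python3 -m jog '{"jaw":[50,60,75,85,91,91,91,91,91,91],"slide":[[0,0,-0.03],[0,0,0],[0,0,0],[0,0,0],[0,0,-0.3],[0,0,-0.8],[0,0,-1],[0,0,-1],[0,0,-1],[0,0,-1]],"spin":[0,0,0,0,0,0,0,0,0,0]}'
python3 -c "
from h import *
print(need(502.1,-231.1,158))"
```

```text
time_s: 12.05
ee_pos: [641.2, 203.9, 155.5]
ee_rot: [-180.0, -0.0, 0.0]
force: [0.4, -0.1, 1.0]
gripper_width: 91.2
gripper_force: 0.0
[-4.64 14.5  -0.08]
```

```bash
python3 -m jog '{"jaw":[91,91,91,91,91,91,91,91,91,91],"slide":[[-0.3,0.95,-0.1],[-0.3,0.97,0],[-0.3,0.97,0],[-0.3,0.97,0],[-0.3,0.97,0],[-0.3,0.97,0],[-0.3,0.97,0],[-0.3,0.97,0],[-0.3,0.97,0],[-0.3,0.97,0]],"spin":[0,0,0,0,0,0,0,0,0,0]}'
python3 -m jog '{"jaw":[91,91,91,91,91,91,91],"slide":[[-0.35,0.97,0],[-0.35,0.97,0],[-0.35,0.97,0],[-0.3,0.97,0],[-0.29,0.94,0],[0,0,0],[0,0,0]],"spin":[0,0,0,0,0,0,0]}'
python3 - <<'E'
from h import *
print(need(502.1,-231.1,-0.6))
a=grab(); cv2.imwrite("pics/p2.png",cv2.resize(a[110:310,100:300],(600,600),interpolation=2))
E
```

```text
time_s: 13.05
ee_pos: [550.9, -87.7, 157.3]
ee_rot: [180.0, -0.1, 0.0]
force: [-0.0, 0.1, 0.4]
gripper_width: 91.5
gripper_force: 0.0
time_s: 13.75
ee_pos: [501.9, -231.4, 157.0]
ee_rot: [-180.0, -0.0, -0.1]
force: [0.2, 1.1, 0.8]
gripper_width: 90.8
gripper_force: 0.0
[ 0.01 -0.01  5.25]
```

View pics/p2.png

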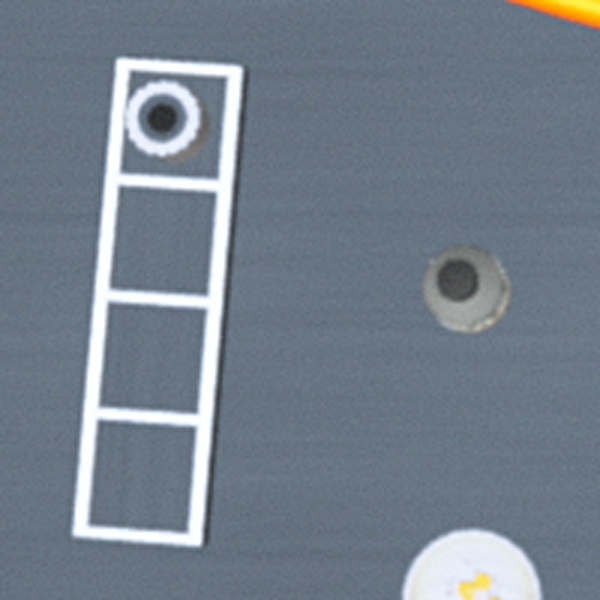

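The gear sits flat in the far pocket (crop (162,118)) and the bottle is untouched (465,288). Picking the piston.

```bash
python3 -c "
from h import *
print(onz((154,149.3),42))"
python3 -m jog '{"jaw":[91,91,91,91,91,91,91,91],"slide":[[0,0,0.5],[0,0,0.9],[0,0,0.9],[0,0,0.9],[0,0,0.9],[0,0,0.75],[0,0,0.4],[0,0,0]],"spin":[0,0,0,0,0,0,0,0]}'
python3 -m jog '{"jaw":[60,50,42,36,36,36,36,36,36],"slide":[[0,0,0],[0,0,0],[0,0,0],[0,0,0],[0,0,0],[0,0,0],[0,0,0],[0,0,0],[0,0,0]],"spin":[0,0,0,0,0,0,0,0,0]}' 40
```

```text
[641.15252521 204.22424806  42.        ]
time_s: 14.6
ee_pos: [501.3, -229.8, -2.2]
ee_rot: [-179.9, 0.2, 0.1]
force: [0.2, -0.1, 0.5]
gripper_width: 90.9
gripper_force: 0.0
time_s: 15.5
ee_pos: [502.0, -231.3, -0.8]
ee_rot: [180.0, -0.0, -0.0]
force: [-1.1, -1.0, 1.9]
gripper_width: 43.3
gripper_force: 40.0
```

```bash
python3 -m jog '{"jaw":[36,36,36,36,36,36,36,36,36],"slide":[[0,0,-0.2],[0,0,-0.5],[0,0,-0.8],[0,0,-0.9],[0,0,-0.9],[0,0,-0.9],[0,0,-0.8],[0.1,-0.4,-0.4],[0.1,-0.7,0]],"spin":[0,0,0,0,0,0,0,0,0]}'
python3 -m jog '{"jaw":[36,36,36,36,36,36,36,36,36,36],"slide":[[0.14,-0.97,0],[0.14,-0.97,0],[0.14,-0.97,0],[0.14,-0.97,0],[0.14,-0.97,0],[0.14,-0.97,0],[0.14,-0.97,0],[0.14,-0.97,0],[0.14,-0.97,0],[0.14,-0.97,0]],"spin":[0,0,0,0,0,0,0,0,0,0]}'
python3 -m jog '{"jaw":[36,36,36,36,36,36,36],"slide":[[0.14,-0.97,0],[0.14,-0.97,0],[0.14,-0.97,0],[0.06,-0.6,0],[0,-0.35,0],[0,0,0],[0,0,0]],"spin":[0,0,0,0,0,0,0]}'
python3 -c "
from h import *
print(need(563.8,209.2,1.4))"
```

```text
time_s: 16.4
ee_pos: [509.1, -198.3, 162.7]
ee_rot: [179.9, -0.2, -0.1]
force: [0.1, -0.1, -3.6]
gripper_width: 43.5
gripper_force: 40.0
time_s: 17.4
ee_pos: [548.9, 94.9, 160.1]
ee_rot: [-180.0, 0.1, 0.0]
force: [0.6, -0.7, -1.3]
gripper_width: 43.2
gripper_force: 40.0
time_s: 18.1
ee_pos: [564.0, 207.9, 160.8]
ee_rot: [179.9, 0.0, -0.0]
force: [-0.6, -0.3, -0.9]
gripper_width: 43.4
gripper_force: 40.0
[-0.01 -0.04  5.31]
```

```bash
python3 -m jog '{"jaw":[36,36,36,36,36,36,36,36,36,36],"slide":[[-0.01,-0.04,0.5],[0,0,0.9],[0,0,0.9],[0,0,0.9],[0,0,0.8],[0,0,0.6],[0,0,0.4],[0,0,0.15],[0,0,0],[0,0,0]],"spin":[0,0,0,0,0,0,0,0,0,0]}'
python3 -m jog '{"jaw":[36,36,36],"slide":[[0,0,0.08],[0,0,0.02],[0,0,0]],"spin":[0,0,0]}'
python3 -m jog '{"jaw":[36,36],"slide":[[0,0,0.04],[0,0,0]],"spin":[0,0]}'
```

```text
time_s: 19.1
ee_pos: [564.9, 209.9, 7.5]
ee_rot: [-180.0, -0.1, -0.0]
force: [0.3, -0.5, -1.2]
gripper_width: 43.0
gripper_force: 40.0
time_s: 19.4
ee_pos: [564.1, 209.9, 3.8]
ee_rot: [-180.0, -0.0, 0.0]
force: [0.3, 0.8, -1.7]
gripper_width: 43.3
gripper_force: 40.0
time_s: 19.6
ee_pos: [564.0, 209.9, 2.2]
ee_rot: [180.0, 0.0, 0.0]
force: [-0.7, 0.0, -2.7]
gripper_width: 43.1
gripper_force: 40.0
```

```bash
python3 -m jog '{"jaw":[36,36],"slide":[[0,0,0.05],[0,0,0]],"spin":[0,0]}'
```

```text
time_s: 19.8
ee_pos: [564.3, 210.0, 1.2]
ee_rot: [-180.0, -0.0, 0.0]
force: [-0.4, -0.7, 1.9]
gripper_width: 43.2
gripper_force: 40.0
```

Contact at 1.2. Releasing; the bearing is next.

```bash
python3 -m jog '{"jaw":[50,60,75,85,91,91,91,91,91,91],"slide":[[0,0,0],[0,0,0],[0,0,0],[0,0,0],[0,0,-0.3],[0,0,-0.8],[0,0,-1],[0,0,-1],[0,0,-1],[0,0,-1]],"spin":[0,0,0,0,0,0,0,0,0,0]}'
python3 -m jog '{"jaw":[91,91,91,91,91,91,91,91,91,91],"slide":[[0.02,0.97,0],[0.02,0.97,0],[0.02,0.97,0],[0.02,0.97,0],[0.02,0.97,0],[0.02,0.97,0],[0.02,0.97,0],[0.02,0.97,0],[0.02,0.97,0],[0.02,0.97,0]],"spin":[0,0,0,0,0,0,0,0,0,0]}'
python3 -m jog '{"jaw":[91,91,91,91,91,91,91],"slide":[[0.02,0.97,0],[0.02,0.97,0],[0.02,0.97,0],[0.02,0.97,0],[0,0.75,0],[0,0,0],[0,0,0]],"spin":[0,0,0,0,0,0,0]}'
python3 -c "
from h import *
print(need(572.5,-229,-0.6))"
```

```text
time_s: 20.8
ee_pos: [564.0, 209.8, 155.9]
ee_rot: [-180.0, -0.1, -0.0]
force: [-0.2, 0.7, -0.1]
gripper_width: 91.2
gripper_force: 0.0
time_s: 21.8
ee_pos: [570.1, -82.3, 154.6]
ee_rot: [180.0, -0.1, 0.0]
force: [0.3, -0.4, 0.0]
gripper_width: 91.1
gripper_force: 0.0
time_s: 22.5
ee_pos: [572.4, -220.0, 154.2]
ee_rot: [-180.0, -0.0, -0.1]
force: [0.7, 0.4, 0.5]
gripper_width: 91.0
gripper_force: 0.0
[0.   0.3  5.16]
```

```bash
python3 -m jog '{"jaw":[91,91,91,91,91,91,91,91,91],"slide":[[0,0.3,0.5],[0,0,0.9],[0,0,0.9],[0,0,0.9],[0,0,0.9],[0,0,0.7],[0,0,0.4],[0,0,0.03],[0,0,0]],"spin":[0,0,0,0,0,0,0,0,0]}'
python3 -m jog '{"jaw":[60,50,42,40,40,40,40,40,40],"slide":[[0,0,0],[0,0,0],[0,0,0],[0,0,0],[0,0,0],[0,0,0],[0,0,0],[0,0,0],[0,0,0]],"spin":[0,0,0,0,0,0,0,0,0]}' 40
```

```text
time_s: 23.4
ee_pos: [572.8, -228.9, -2.9]
ee_rot: [180.0, -0.0, 0.0]
force: [-0.1, 0.2, 0.9]
gripper_width: 90.7
gripper_force: 0.0
time_s: 24.3
ee_pos: [572.6, -229.2, -2.9]
ee_rot: [180.0, -0.0, 0.0]
force: [-0.7, 0.6, 1.3]
gripper_width: 49.2
gripper_force: 40.0
```

```bash
python3 -m jog '{"jaw":[40,40,40,40,40,40,40,40,40],"slide":[[0,0,-0.2],[0,0,-0.5],[0,0,-0.8],[0,0,-0.9],[0,0,-0.9],[0,0,-0.9],[0,0,-0.8],[-0.1,-0.4,-0.4],[-0.15,-0.7,0]],"spin":[0,0,0,0,0,0,0,0,0]}'
python3 -m jog '{"jaw":[40,40,40,40,40,40,40,40,40,40],"slide":[[-0.19,-0.97,0],[-0.19,-0.97,0],[-0.19,-0.97,0],[-0.19,-0.97,0],[-0.19,-0.97,0],[-0.19,-0.97,0],[-0.19,-0.97,0],[-0.19,-0.97,0],[-0.19,-0.97,0],[-0.19,-0.97,0]],"spin":[0,0,0,0,0,0,0,0,0,0]}'
python3 -m jog '{"jaw":[40,40,40,40,40,40,40],"slide":[[-0.19,-0.97,0],[-0.19,-0.97,0],[-0.19,-0.97,0],[-0.12,-0.7,0],[-0.06,-0.4,0],[0,0,0],[0,0,0]],"spin":[0,0,0,0,0,0,0]}'
python3 -c "
from h import *
print(need(486,214.4,-0.9))"
```

```text
time_s: 25.2
ee_pos: [565.5, -195.8, 160.1]
ee_rot: [180.0, -0.2, -0.1]
force: [0.4, 0.3, -3.0]
gripper_width: 49.1
gripper_force: 40.0
time_s: 26.2
ee_pos: [504.8, 97.2, 157.0]
ee_rot: [180.0, 0.3, 0.0]
force: [0.2, -0.1, -2.9]
gripper_width: 48.9
gripper_force: 40.0
time_s: 26.9
ee_pos: [484.6, 214.8, 158.2]
ee_rot: [179.9, 0.1, 0.0]
force: [-0.1, 0.1, -2.3]
gripper_width: 49.0
gripper_force: 40.0
[0.05 0.01 5.3 ]
```

```bash
python3 -m jog '{"jaw":[40,40,40,40,40,40,40,40,40,40],"slide":[[0.05,0.01,0.5],[0,0,0.9],[0,0,0.9],[0,0,0.9],[0,0,0.8],[0,0,0.6],[0,0,0.4],[0,0,0.15],[0,0,0],[0,0,0]],"spin":[0,0,0,0,0,0,0,0,0,0]}'
python3 -m jog '{"jaw":[40,40,40],"slide":[[0,0,0.07],[0,0,0.02],[0,0,0]],"spin":[0,0,0]}'
python3 -m jog '{"jaw":[40,40],"slide":[[0,0,0.04],[0,0,0]],"spin":[0,0]}'
```

```text
time_s: 27.9
ee_pos: [487.8, 215.0, 5.2]
ee_rot: [-180.0, -0.1, -0.0]
force: [0.7, 0.3, -3.2]
gripper_width: 49.2
gripper_force: 40.0
time_s: 28.2
ee_pos: [487.1, 215.0, 2.0]
ee_rot: [-180.0, -0.0, 0.0]
force: [-0.1, 0.3, -2.7]
gripper_width: 49.1
gripper_force: 40.0
time_s: 28.4
ee_pos: [486.9, 214.9, 0.5]
ee_rot: [180.0, 0.0, 0.0]
force: [-0.2, 0.2, -3.1]
gripper_width: 48.9
gripper_force: 40.0
```

```bash
python3 -m jog '{"jaw":[40,40],"slide":[[0,0,0.05],[0,0,0]],"spin":[0,0]}'
```

```text
time_s: 28.6
ee_pos: [487.2, 215.0, -0.9]
ee_rot: [-180.0, -0.0, 0.0]
force: [-0.1, 1.0, -1.3]
gripper_width: 49.1
gripper_force: 40.0
```

```bash
python3 -m jog '{"jaw":[40,40],"slide":[[0,0,0.03],[0,0,0]],"spin":[0,0]}'
```

```text
time_s: 28.8
ee_pos: [487.2, 215.0, -0.9]
ee_rot: [-180.0, -0.0, 0.0]
force: [-1.4, -0.2, 6.5]
gripper_width: 49.1
gripper_force: 40.0
```

The bearing is down. Releasing; the hub is next.

```bash
python3 -m jog '{"jaw":[50,60,75,85,91,91,91,91,91,91],"slide":[[0,0,-0.02],[0,0,0],[0,0,0],[0,0,0],[0,0,-0.3],[0,0,-0.8],[0,0,-1],[0,0,-1],[0,0,-1],[0,0,-1]],"spin":[0,0,0,0,0,0,0,0,0,0]}'
python3 -m jog '{"jaw":[91,91,91,91,91,91,91,91,91,91],"slide":[[0.36,0.96,0],[0.36,0.96,0],[0.36,0.96,0],[0.36,0.96,0],[0.36,0.96,0],[0.36,0.96,0],[0.36,0.96,0],[0.36,0.96,0],[0.36,0.96,0],[0.36,0.96,0]],"spin":[0,0,0,0,0,0,0,0,0,0]}'
python3 -m jog '{"jaw":[91,91,91,91,91,91,91],"slide":[[0.36,0.96,0],[0.36,0.96,0],[0.36,0.96,0],[0.36,0.96,0],[0.36,0.94,0],[0,0,0],[0,0,0]],"spin":[0,0,0,0,0,0,0]}'
python3 -c "
from h import *
print(need(649.3,-216.5,4.5))"
```

```text
time_s: 29.8
ee_pos: [486.9, 214.9, 153.7]
ee_rot: [-180.0, -0.0, 0.0]
force: [-0.4, -0.9, 1.0]
gripper_width: 91.0
gripper_force: 0.0
time_s: 30.8
ee_pos: [595.3, -74.3, 152.4]
ee_rot: [180.0, -0.0, -0.0]
force: [0.8, 0.0, -0.5]
gripper_width: 91.1
gripper_force: 0.0
time_s: 31.5
ee_pos: [648.7, -216.6, 151.8]
ee_rot: [-180.0, 0.0, -0.1]
force: [-0.2, 0.4, 0.3]
gripper_width: 91.2
gripper_force: 0.0
[ 0.02 -0.    4.91]
```

```bash
python3 -m jog '{"jaw":[91,91,91,91,91,91,91,91,91],"slide":[[0.02,0,0.4],[0,0,0.8],[0,0,0.9],[0,0,0.9],[0,0,0.8],[0,0,0.6],[0,0,0.36],[0,0,0.03],[0,0,0]],"spin":[0,0,0,0,0,0,0,0,0]}'
python3 -m jog '{"jaw":[70,50,40,32,25,25,25,25,25,25],"slide":[[0,0,0],[0,0,0],[0,0,0],[0,0,0],[0,0,0],[0,0,0],[0,0,0],[0,0,0],[0,0,0],[0,0,0]],"spin":[0,0,0,0,0,0,0,0,0,0]}' 40
```

```text
time_s: 32.4
ee_pos: [649.9, -216.0, 8.5]
ee_rot: [180.0, -0.0, 0.0]
force: [-0.3, -0.7, -0.2]
gripper_width: 91.1
gripper_force: 0.0
time_s: 33.4
ee_pos: [649.6, -216.5, 8.0]
ee_rot: [180.0, 0.0, 0.0]
force: [0.2, -0.1, -0.1]
gripper_width: 29.2
gripper_force: 40.0
```

```bash
python3 -m jog '{"jaw":[25,25,25,25,25,25,25,25,25],"slide":[[0,0,-0.2],[0,0,-0.5],[0,0,-0.8],[0,0,-0.9],[0,0,-0.9],[0,0,-0.9],[0,0,-0.8],[-0.2,-0.4,-0.4],[-0.39,-0.7,0]],"spin":[0,0,0,0,0,0,0,0,0]}'
python3 -m jog '{"jaw":[25,25,25,25,25,25,25,25,25,25],"slide":[[-0.53,-0.96,0],[-0.53,-0.96,0],[-0.53,-0.96,0],[-0.53,-0.96,0],[-0.53,-0.96,0],[-0.53,-0.96,0],[-0.53,-0.96,0],[-0.53,-0.96,0],[-0.53,-0.96,0],[-0.53,-0.96,0]],"spin":[0,0,0,0,0,0,0,0,0,0]}'
python3 -m jog '{"jaw":[25,25,25,25,25,25,25],"slide":[[-0.53,-0.96,0],[-0.53,-0.96,0],[-0.53,-0.96,0],[-0.37,-0.66,0],[-0.2,-0.3,0],[0,0,0],[0,0,0]],"spin":[0,0,0,0,0,0,0]}'
python3 -c "
from h import *
print(need(408.2,219.6,10))"
```

```text
time_s: 34.3
ee_pos: [632.9, -183.8, 172.7]
ee_rot: [179.9, -0.3, -0.1]
force: [1.1, 0.7, -2.7]
gripper_width: 29.1
gripper_force: 40.0
time_s: 35.3
ee_pos: [470.7, 106.0, 170.1]
ee_rot: [-180.0, 0.1, 0.0]
force: [0.7, 0.4, -2.8]
gripper_width: 29.1
gripper_force: 40.0
time_s: 36.0
ee_pos: [408.0, 219.2, 170.1]
ee_rot: [180.0, -0.0, 0.0]
force: [0.2, 0.2, -2.6]
gripper_width: 29.4
gripper_force: 40.0
[ 0.01 -0.01  5.34]
```

```bash
python3 -m jog '{"jaw":[25,25,25,25,25,25,25,25,25,25],"slide":[[0.01,-0.01,0.5],[0,0,0.9],[0,0,0.9],[0,0,0.9],[0,0,0.8],[0,0,0.6],[0,0,0.4],[0,0,0.15],[0,0,0],[0,0,0]],"spin":[0,0,0,0,0,0,0,0,0,0]}'
python3 -m jog '{"jaw":[25,25,25],"slide":[[0,0,0.08],[0,0,0.02],[0,0,0]],"spin":[0,0,0]}'
python3 -m jog '{"jaw":[25,25],"slide":[[0,0,0.05],[0,0,0]],"spin":[0,0]}'
```

```text
time_s: 37.0
ee_pos: [409.2, 219.9, 16.0]
ee_rot: [-180.0, -0.1, -0.0]
force: [0.7, 0.5, -1.5]
gripper_width: 29.3
gripper_force: 40.0
time_s: 37.3
ee_pos: [408.5, 220.1, 12.7]
ee_rot: [-180.0, -0.0, 0.0]
force: [-0.4, 0.5, -3.1]
gripper_width: 29.1
gripper_force: 40.0
time_s: 37.5
ee_pos: [408.3, 220.1, 11.0]
ee_rot: [180.0, 0.0, 0.0]
force: [-0.3, -0.3, -3.1]
gripper_width: 29.1
gripper_force: 40.0
```

```bash
python3 -m jog '{"jaw":[25,25],"slide":[[0,0,0.04],[0,0,0]],"spin":[0,0]}'
python3 -m jog '{"jaw":[25,25],"slide":[[0,0,0.02],[0,0,0]],"spin":[0,0]}'
```

```text
time_s: 37.7
ee_pos: [408.5, 220.1, 10.0]
ee_rot: [-180.0, -0.0, 0.0]
force: [-0.1, 0.0, -0.0]
gripper_width: 29.2
gripper_force: 40.0
time_s: 37.9
ee_pos: [408.5, 220.1, 9.9]
ee_rot: [-180.0, -0.0, 0.0]
force: [-2.4, -0.4, 6.4]
gripper_width: 29.4
gripper_force: 40.0
```

Down. Releasing, rising, moving aside and looking.

```bash
python3 -m jog '{"jaw":[40,55,70,85,91,91,91,91,91,91],"slide":[[0,0,-0.02],[0,0,0],[0,0,0],[0,0,0],[0,0,-0.3],[0,0,-0.8],[0,0,-1],[0,0,-1],[0,0,-1],[0,0,-1]],"spin":[0,0,0,0,0,0,0,0,0,0]}'
python3 -m jog '{"jaw":[91,91,91,91,91,91,91,91,91,91],"slide":[[0,0.9,-0.5],[0,0.9,-0.5],[0,0.9,0],[0,0.9,0],[0,0.9,0],[0,0.9,0],[0,0.9,0],[0,0.9,0],[0,0.9,0],[0,0,0]],"spin":[0,0,0,0,0,0,0,0,0,0]}'
python3 - <<'E'
from h import *
a=grab();b=grab("side")
cv2.imwrite("pics/end.png",np.hstack([cv2.resize(a[110:310,100:300],(400,400)),cv2.resize(b[130:270,140:310],(400,329))[:, :]if 0 else cv2.resize(b[110:280,140:310],(400,400))]))
E
```

```text
time_s: 38.9
ee_pos: [408.2, 220.0, 164.7]
ee_rot: [-180.0, -0.0, 0.0]
force: [0.4, -0.2, 0.3]
gripper_width: 90.8
gripper_force: 0.0
time_s: 39.9
ee_pos: [408.3, -25.1, 193.4]
ee_rot: [179.9, -0.0, -0.2]
force: [-0.2, -0.1, 0.3]
gripper_width: 91.1
gripper_force: 0.0
```

View pics/end.png

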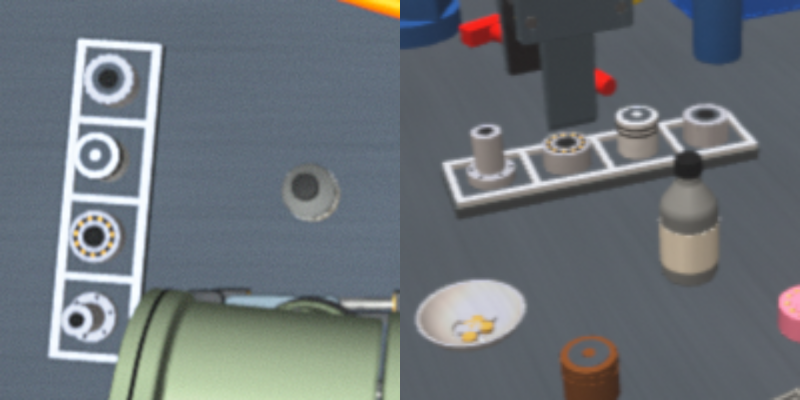

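All four parts stand upright and centred in the rack: hub nearest, then bearing, piston and gear. The hub is at side crop (490,155), the gear at (705,125), and the bottle still stands at (688,225). The arm is clear.

```bash
python3 -c "
from workcell import env
print(env.job_done())"
```

```text
the job is handed in; nothing more can be done
None
```

The job is handed in at about 40 s of the 120 s limit: hub, bearing, piston and gear stand upright in the rack, nearest to farthest, and the bottle is untouched; the hand-in gave no verdict back.

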